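# Leak-check the lid joint of a gas chamber with a sniffer probe

## Robot

A 6-joint arm with a two-finger parallel gripper is mounted at the origin on a cart in front of the work surface, level with it; the furniture and walls round the work are solid. World frame = base frame: x ahead of the robot, y to its left, z up, the work surface at z = 0. Lengths are in m, angles in rad, forces in N, time in s.
With the tool pointing down it reaches from about 0.375 to 0.9 m from the base axis. Payload 3.1 kg.
Tool frame: the origin (TCP) lies between the finger pads; the fingertips stand 17 mm ahead of it and the grasp point (between the pads) lies 2 mm behind it; z points along the fingers, y is the line along which they close (so a half turn about z gives the same grasp; the last joint's range is limited). The gripper opens to 85 mm and grips with 20 to 120 N. Pads are 22 mm wide; open, the fingers measure 114 mm over their backs; the gripper's body (76 mm by 85 mm) begins 54 mm behind the grasp point. The pads swing forward as they close: fully open they stand 13 mm farther back than shut.
Start: joints at [-1.363, 0.527, 1.433, -0, 1.181, -0.178], TCP at [0.236, -0.579, 0.248] pointing down, gripper open.
Joint ranges: [-3.08, 3.08], [-0.75, 2.2], [0.22, 2.44], [-1.43, 4.57], [0, 2.65], [-2.85, 2.85]. Speed limits (rad/s): [2.79, 2.79, 3.14, 3.14, 3.14, 3.14].

## Interface

Orientations are given as a unit quaternion [x, y, z, w].
In Python, from station import sense, vision, order gives the robot as it stands.
- The arm moves only by the shell command python3 -m crank 'ROWS' [OPENING] [FORCE]. ROWS is JSON, a list of rows, each an object with "dp": the shift along the world's x, y, z in units of 30 mm (1.0 is 30 mm), a list of three; "angular": the turn, a rotation vector about the world's x, y, z in degrees, a list of three. In form: [{"dp": [dx, dy, dz], "angular": [ax, ay, az]}, ...]. A call has 1 to 20 rows; each row shifts and turns the commanded pose from where the row before left it; what a row does not reach is not made up. A row lasts 1/10 s, in which the tool goes at most 50 mm and 8.59 degrees, less where a joint would pass 70% of its speed; a pose out of reach is approached as far as the arm can. A call is refused whole if a number of a shift passes 1 or a number of a turn 8.59, either way. A call with a gripper value outside its range is refused whole. OPENING is the closure, from 0 (fully open) to 1 (shut), set as the call begins (- or left out, the last holds). The fingers move at their own pace and stop on an object; FORCE is the grip in N (left out, the last holds). Time passes only in rows, so rows that do not move let the fingers close. It gives the time, the measured TCP pose, the force, the opening and the grip force at its end, in the units of the state.
- sense(): the state, without advancing time (a new reading comes with each control period).
- vision.snapshot(name): name is "scene" or "top" or "wrist"; returns a dict with "image" (420x560x3 uint8, blue, green, red), "range_z" (420x560 float32, m along the optical axis (not along the pixel's ray), 0 where there is no reading), "mtx" (3x3 intrinsics, pixels), "pose" (4x4, takes a point from camera to world coordinates); the wrist camera has in their place "mount" (4x4, takes a point from camera to tool coordinates, whose origin is the TCP and whose axes are the flange's). Camera axes: x right, y down, z forward; pixel columns grow to the right and rows downward; lengths in m; the calibration is good to about 2 mm. A picture is of the moment at which its call begins: read the wrist's pose just before it.
- order.sign_off(): hands the job in; it is judged then, once.
The state is a dict: "t": time; "q": joint angles; "qd": joint speeds; "tau": joint torques, N m; "tcp_pos": TCP position; "tool_rot": TCP orientation; "force": force on the tool from outside, world axes, zero at the start; "ft_torque": the same for the moment, N m; "finger_gap": opening from 0.0 (shut) to 1.0 (fully open); "gripper_force": force on a finger pad.
Only numpy, scipy, OpenCV 4.12 (cv2) and the standard library are available. Lean on these libraries where they do the work, as an engineer would, in place of code of your own. Each camera call takes 0.05 s, during which the arm holds its last target. There are 200 camera calls.

## Task

Check the lid joint of the small gas chamber for leaks: take the pen-shaped sniffer probe out of its stand and guide its tip slowly, about 3 cm a second, along the whole straight joint between the two lid halves, beginning at the left-hand end, the one with the brass nipple. Keep the tip about a centimetre or less above the joint all the way, without pressing on the lid. Then put the probe back upright in its stand, fully seated.

Things in the scene. Friction and masses are not known exactly. Their poses are not given: they have to be found in the camera images.
- probe: Pen-like sniffer probe, 169 mm long, 80 to 170 g, loose, tip down in its stand. Origin at the tip's point, z up the pen. From the tip up: steel nose to 70 mm (5 mm thick at the tip, 12 mm from 30 mm up), black round collar 48 mm across from 70 to 78 mm, straight round white grip 24 mm across from 78 to 168 mm (hold it about 125 mm up). It is round: yaw does not matter.
- stand: Fixed stand of the probe: round black foot 70 mm across, upright grey tube 44 mm outside, 34 mm bore, rim 90 mm above the bench. Origin at the centre of the underside, z up. The probe's nose hangs in the bore, its collar rests on the rim, its tip then 20 mm above the bench with 11 mm of play to each side.
- chamber: Fixed grey housing 80x150 mm, aluminium lid in two long halves, top 50 mm up (screw heads 2 mm more). Origin: centre of underside, z up. The joint is the straight black 4 mm gap between the halves, 140 mm long: from (0,0.07,0.05), the end with the brass nipple (sticks out 23 mm), to (0,-0.07,0.05) in its frame. Not the like-sized box with one-piece lid and round window; the two may swap places.

How it is judged:
On the way, in this order (a step that is already met when the one before it is completed fails the run):
1. the tip is at the end of the joint beside the brass nipple (x of probe in the frame of chamber between -0.013 and 0.013 m and z of probe in the frame of chamber between 0.035 and 0.07 m and y of probe in the frame of chamber between 0.056 and 0.09 m), for 0.3 s.
2. it passes the second sixth of the joint (x of probe in the frame of chamber between -0.013 and 0.013 m and z of probe in the frame of chamber between 0.035 and 0.07 m and y of probe in the frame of chamber between 0.028 and 0.056 m), for 0.3 s.
3. the third sixth (x of probe in the frame of chamber between -0.013 and 0.013 m and z of probe in the frame of chamber between 0.035 and 0.07 m and y of probe in the frame of chamber between 0 and 0.028 m), for 0.3 s.
4. the fourth sixth (x of probe in the frame of chamber between -0.013 and 0.013 m and z of probe in the frame of chamber between 0.035 and 0.07 m and y of probe in the frame of chamber between -0.028 and 0 m), for 0.3 s.
5. the fifth sixth (x of probe in the frame of chamber between -0.013 and 0.013 m and z of probe in the frame of chamber between 0.035 and 0.07 m and y of probe in the frame of chamber between -0.056 and -0.028 m), for 0.3 s.
6. the tip reaches the far end of the joint (x of probe in the frame of chamber between -0.013 and 0.013 m and z of probe in the frame of chamber between 0.035 and 0.07 m and y of probe in the frame of chamber between -0.09 and -0.056 m), for 0.3 s.
At the end, for the whole second after the job is handed in: After the sweep (tip within 13 mm to either side of the joint and 20 mm above it, 0.3 s in each sixth, in order) the probe stands at rest in its stand: tip within 15 mm of the tube's axis and under 26 mm above the bench, upright within 10 degrees (horizontal distance between probe and stand below 0.015 m and z of probe in the frame of stand below 0.026 m and angle between probe's own z axis and vertical below 0.17 rad and linear speed of probe below 0.02 m/s); the robot touches nothing.
It fails at once if the probe is pressed on the chamber with more than 15 N (contact force between probe and chamber above 15 N).
It also fails if it takes over 61 s, if anything falls off the work surface, if the arm or the gripper's body presses on something with over 40 N, if the wrist force passes 120 N, or if a joint passes its speed limit or range.

## Working session

There is one attempt and no reset: what is moved stays moved. The work goes in short steps, Python scripts to look and compute and a shell command to move; the robot and the scene stay as the last step left them, time stands still between calls to the robot, and variables do not carry over. Pictures are saved under pics/ and viewed, at most 10 in all, crops included, and the job is handed in when it is done.

```bash
mkdir -p pics
python3 - <<'E'
from station import sense, vision
import cv2, pickle
s=sense();print(s)
for n in("top","scene"):
    v=vision.snapshot(n);pickle.dump(v,open(n+".pkl","wb"));cv2.imwrite(f"pics/{n}0.png",v["image"]);print(v["mtx"],v["pose"])
E
```

```text
{'t': 0.0, 'q': array([-1.36252843e+00,  5.28471062e-01,  1.43393056e+00, -4.32003057e-05,
        1.18141498e+00, -1.78499097e-01]), 'qd': array([-0.00022418,  0.00032073, -0.00082063,  0.00051392,  0.00069567,
       -0.00198306]), 'tau': array([-2.49438481e-04, -4.42352092e+01, -1.78024578e+01, -2.53369462e-04,
        8.48403055e-03, -2.03851255e-05]), 'tcp_pos': array([ 0.23561765, -0.57812951,  0.2473216 ]), 'tool_rot': array([ 9.81357425e-01,  1.92188364e-01, -3.65223474e-05, -1.11155247e-03]), 'force': array([ 0.09723963, -0.24225233, -0.44302508]), 'ft_torque': array([-0.01742575, -0.02230354,  0.03666476]), 'gripper_force': 0.0, 'finger_gap': 0.995129045520743}
[[406.77880236   0.         282.45445859]
 [  0.         406.77880236 209.78348577]
 [  0.           0.           1.        ]] [[ 0.00549453 -0.99692087  0.07822146  0.44761377]
 [-0.99981859 -0.00405019  0.01861136 -0.00742337]
 [-0.01823725 -0.07830953 -0.99676227  0.90011951]
 [ 0.          0.          0.          1.        ]]
[[432.18998545   0.         279.65672399]
 [  0.         432.18998545 207.19123587]
 [  0.           0.           1.        ]] [[-0.91135063 -0.1865742   0.36691973  0.20066142]
 [-0.41132431  0.44716604 -0.79426371  0.67672671]
 [-0.01588493 -0.87477574 -0.48426756  0.48032582]
 [ 0.          0.          0.          1.        ]]
```

View pics/top0.png

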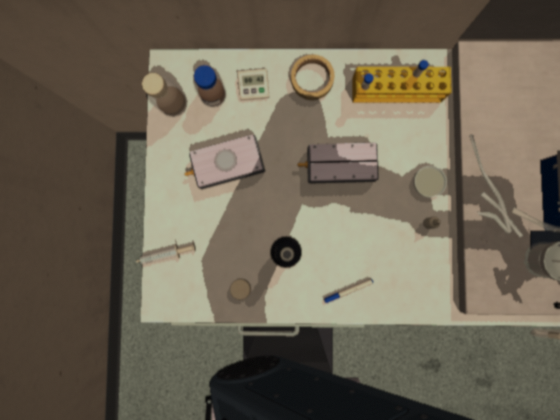

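View pics/scene0.png

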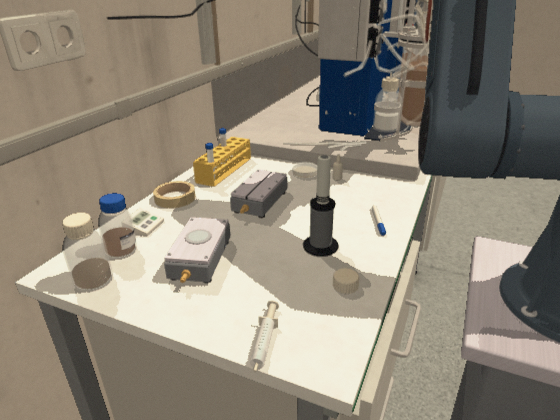

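Top view: two-halved chamber at about (343,162), joint running (308,162)–(378,161) with the nipple at its left end (303,162). The stand with the probe is at (286,252), and the window box at (227,161) is the decoy. The scene view agrees: probe grip at (323,180), two-piece chamber at (260,192).

```bash
cat > h.py <<'E'
import numpy as np, pickle, cv2
def cloud(v):
    K,P,z=v["mtx"],v["pose"],v["range_z"]
    r,c=np.mgrid[:z.shape[0],:z.shape[1]]
    p=np.stack([(c-K[0,2])/K[0,0]*z,(r-K[1,2])/K[1,1]*z,z],-1)
    w=p@P[:3,:3].T+P[:3,3]; w[z<=0]=np.nan
    return w
def ray(v,u,zp):
    K,P=v["mtx"],v["pose"]
    d=P[:3,:3]@np.array([(u[0]-K[0,2])/K[0,0],(u[1]-K[1,2])/K[1,1],1]);o=P[:3,3]
    return o+d*(zp-o[2])/d[2]
E
python3 - <<'E'
from h import *
t=pickle.load(open("top.pkl","rb"));s=pickle.load(open("scene.pkl","rb"))
W=cloud(t);g=cv2.cvtColor(t["image"],cv2.COLOR_BGR2GRAY)
# lid region
m=np.zeros(g.shape,np.uint8);m[130:195,298:392]=1
hm=((W[...,2]>.035)&(W[...,2]<.06)&(m>0)).astype(np.uint8)
cs,_=cv2.findContours(hm,0,1);c=max(cs,key=cv2.contourArea);R=cv2.minAreaRect(c);print("lid",R,np.nanmedian(W[hm>0][:,2]))
for b in cv2.boxPoints(R):print(ray(t,b,.05).round(4))
# joint: darkest row per column
pts=[]
for u in range(312,376):
    col=g[152:172,u].astype(float);w=np.clip(np.median(col)-15-col,0,None)
    if w.sum()>0: pts.append((u,152+(w*np.arange(20)).sum()/w.sum()))
pts=np.array(pts);f=np.polyfit(pts[:,0],pts[:,1],1);print("joint",len(pts),f,np.abs(np.polyval(f,pts[:,0])-pts[:,1]).max())
for u in(309,378):print(ray(t,(u,np.polyval(f,u)),.05).round(4))
hsv=cv2.cvtColor(t["image"],cv2.COLOR_BGR2HSV)
br=(hsv[...,0]>8)&(hsv[...,0]<28)&(hsv[...,1]>120)&(m>0);y,x=np.nonzero(br[:, :312]);print("brass",len(x),x.mean(),y.mean(),ray(t,(x.mean(),y.mean()),.03))
# probe
m[:]=0;m[225:275,260:315]=1
for lo,hi in((.16,.21),(.07,.11)):
    k=(W[...,2]>lo)&(W[...,2]<hi)&(m>0);y,x=np.nonzero(k);q=W[k]
    print("top",len(q),np.median(q,0),(np.nanmin(q,0)+np.nanmax(q,0))/2,np.ptp(q,0),x.mean(),y.mean())
b=((g<45)&(m>0)).astype(np.uint8);cs,_=cv2.findContours(b,0,1);c=max(cs,key=cv2.contourArea);e=cv2.minEnclosingCircle(c);print("foot/collar",e,ray(t,e[0],.098),ray(t,e[0],0.01))
S=cloud(s)
for lo,hi in((.11,.14),(.14,.17),(.17,.2)):
    k=np.zeros(g.shape,bool);k[145:205,310:340]=1;k&=(S[...,2]>lo)&(S[...,2]<hi)&(S[...,0]<.6);y,x=np.nonzero(k);q=S[k];print("sc",len(q),np.median(q,0),q[:,2].max(),np.median(x))
    z=np.median(q[:,2]);print(ray(s,(np.median(x),np.median(y)),z))
E
```

```text
lid ((342.5448913574219, 161.66094970703125), (37.93209457397461, 70.48778533935547), 88.45184326171875) 0.04978128670808957
[ 0.6553 -0.0424  0.05  ]
[ 0.6595 -0.1914  0.05  ]
[ 0.5786 -0.1925  0.05  ]
[ 0.5741 -0.0447  0.05  ]
joint 64 [6.35189602e-02 1.40507902e+02] 2.478748963117681
[ 0.6199 -0.0471  0.05  ]
[ 0.6108 -0.1923  0.05  ]
brass 43 303.0 164.2325581395349 [ 0.61490744 -0.03508116  0.03      ]
top 145 [ 0.42638248 -0.00243325  0.18787528] [ 0.42714699 -0.00158441  0.17617439] [0.02252535 0.02271722 0.03105569] 286.7241379310345 253.55172413793105
top 316 [ 0.42935052 -0.00183873  0.0980222 ] [ 0.42655584 -0.00165858  0.09488872] [0.04504232 0.04749929 0.01385624] 286.92721518987344 251.94303797468353
foot/collar ((285.2365417480469, 251.4940185546875), 14.974751472473145) [0.42848595 0.00164253 0.098     ] [0.42638745 0.00263714 0.01      ]
sc 189 [0.42243617 0.00814575 0.12500705] 0.13993590585024607 323.0
[0.42221168 0.00836669 0.12500705]
sc 204 [0.42306488 0.00810029 0.15539391] 0.16993442685274507 323.0
[0.42419539 0.00569001 0.15539391]
sc 168 [0.42374575 0.00630993 0.18143651] 0.18865940943967702 323.0
[0.42425099 0.00809718 0.18143651]
```

```bash
python3 -m crank '[{"dp":[0.32,0.96,0],"angular":[0,0,0]},{"dp":[0.32,0.96,0],"angular":[0,0,0]},{"dp":[0.32,0.96,0],"angular":[0,0,0]},{"dp":[0.32,0.96,0],"angular":[0,0,0]},{"dp":[0.32,0.96,0],"angular":[0,0,0]},{"dp":[0.32,0.96,0],"angular":[0,0,0]},{"dp":[0.32,0.96,0],"angular":[0,0,0]},{"dp":[0.32,0.96,0],"angular":[0,0,0]},{"dp":[0.32,0.96,0],"angular":[0,0,0]},{"dp":[0.32,0.96,0],"angular":[0,0,0]},{"dp":[0.32,0.96,0],"angular":[0,0,0]},{"dp":[0.32,0.96,0],"angular":[0,0,0]},{"dp":[0.32,0.96,0],"angular":[0,0,0]},{"dp":[0.32,0.96,0],"angular":[0,0,0]},{"dp":[0.32,0.96,0],"angular":[0,0,0]},{"dp":[0.32,0.96,0],"angular":[0,0,0]},{"dp":[0.32,0.96,0],"angular":[0,0,0]},{"dp":[0.32,0.96,0],"angular":[0,0,0]},{"dp":[0.3,0.96,0],"angular":[0,0,0]},{"dp":[0.3,0.96,0],"angular":[0,0,0]}]' 0
python3 - <<'E'
from h import *
from station import sense,vision
from scipy.spatial.transform import Rotation as R
s=sense();print(s["tcp_pos"],s["tool_rot"],s["q"],abs(s["qd"]).max())
v=vision.snapshot("wrist");T=np.eye(4);T[:3,:3]=R.from_quat(s["tool_rot"]).as_matrix();T[:3,3]=s["tcp_pos"];v["pose"]=T@v["mount"]
pickle.dump(v,open("w1.pkl","wb"));cv2.imwrite("pics/w1.png",v["image"])
W=cloud(v);k=(W[...,2]>.18)&(W[...,2]<.2)&(abs(W[...,0]-.427)<.03)&(abs(W[...,1])<.03);q=W[k]
print(len(q),np.median(q,0) if len(q) else 0)
if len(q):print((q.min(0)+q.max(0))/2,np.ptp(q,0))
E
```

```text
t: 2.1
tcp_pos: [0.4266, -0.0015, 0.2482]
tool_rot: [0.981, 0.192, -0.0, -0.0]
force: [0.9, -1.1, 0.2]
finger_gap: 0.994
gripper_force: 0.0
[ 0.4265941  -0.00148304  0.24816156] [ 9.81353322e-01  1.92212419e-01 -1.92752565e-04 -8.21197147e-05] [-2.66688374e-01  2.61423889e-01  1.90559027e+00 -2.90211778e-05
  9.74996840e-01  9.17292020e-01] 0.7377669719058648
1038 [ 0.42700668 -0.00060696  0.18849938]
[ 0.42542068 -0.00138466  0.18567377] [0.02291836 0.02308395 0.01126977]
```

View pics/w1.png

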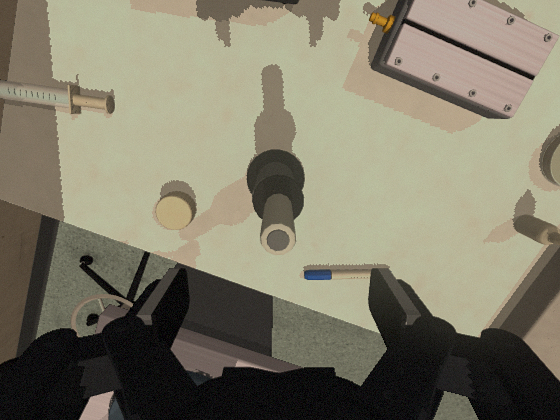

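Wrist view: probe top at (278,238), midway between the fingers. The joint's dark line runs from (400,22), next to the nipple at (380,20), to (535,75). I'll descend 105 mm, and measure the joint from this picture.

```bash
python3 - <<'E'
from h import *
v=pickle.load(open("w1.pkl","rb"));g=cv2.cvtColor(v["image"],cv2.COLOR_BGR2GRAY).astype(float)
a=[]
for u in range(415,528,3):
    r0=22+(u-400)*53/135;r=np.arange(int(r0)-9,int(r0)+10);c=g[r,u];w=np.clip(np.percentile(c,70)-40-c,0,None)
    if w.sum()>0:a.append((u,(w*r).sum()/w.sum()))
a=np.array(a);f=np.polyfit(a[:,0],a[:,1],1);print(f,abs(np.polyval(f,a[:,0])-a[:,1]).max())
for u in(400,535):
    p=ray(v,(u,np.polyval(f,u)),.05);print(p.round(4))
W=cloud(v);k=abs(W[...,2]-.05)<.005;print(np.median(W[60:100,430:500,2]))
# top view joint again, narrow window
t=pickle.load(open("top.pkl","rb"));G=cv2.cvtColor(t["image"],cv2.COLOR_BGR2GRAY).astype(float)
b=[]
for u in range(314,374):
    r=np.arange(158,166);c=G[r,u];w=np.clip(np.max(c)*.8-c,0,None)
    b.append((u,(w*r).sum()/max(w.sum(),1e-6)))
b=np.array(b);f=np.polyfit(b[:,0],b[:,1],1);print(f,abs(np.polyval(f,b[:,0])-b[:,1]).max())
for u in(309,378):print(ray(t,(u,np.polyval(f,u)),.05).round(4))
E
python3 -m crank '[{"dp":[0,0,0],"angular":[0,0,0]},{"dp":[0,0,-0.4],"angular":[0,0,0]},{"dp":[0,0,-0.4],"angular":[0,0,0]},{"dp":[0,0,-0.4],"angular":[0,0,0]},{"dp":[0,0,-0.4],"angular":[0,0,0]},{"dp":[0,0,-0.4],"angular":[0,0,0]},{"dp":[0,0,-0.4],"angular":[0,0,0]},{"dp":[0,0,-0.4],"angular":[0,0,0]},{"dp":[0,0,-0.4],"angular":[0,0,0]},{"dp":[0,0,-0.3],"angular":[0,0,0]},{"dp":[0,0,0],"angular":[0,0,0]},{"dp":[0,0,0],"angular":[0,0,0]}]'
```

```text
[   0.44585808 -160.14172976] 0.21701117764039424
[ 0.614  -0.0442  0.05  ]
[ 0.6182 -0.1888  0.05  ]
nan
[-8.62230210e-03  1.64387458e+02] 0.9825910315436772
[ 0.6165 -0.0471  0.05  ]
[ 0.618  -0.1924  0.05  ]
t: 3.35
tcp_pos: [0.4266, -0.0033, 0.1433]
tool_rot: [0.981, 0.192, -0.0, -0.0]
force: [0.2, -0.8, -0.5]
finger_gap: 1.005
gripper_force: 0.0
```

```bash
python3 -m crank '[{"dp":[0,0,0],"angular":[0,0,0]},{"dp":[0,0,0],"angular":[0,0,0]},{"dp":[0,0,0],"angular":[0,0,0]},{"dp":[0,0,0],"angular":[0,0,0]},{"dp":[0,0,0],"angular":[0,0,0]},{"dp":[0,0,0],"angular":[0,0,0]},{"dp":[0,0,0],"angular":[0,0,0]},{"dp":[0,0,0],"angular":[0,0,0]},{"dp":[0,0,0],"angular":[0,0,0]},{"dp":[0,0,0],"angular":[0,0,0]},{"dp":[0,0,0],"angular":[0,0,0]},{"dp":[0,0,0],"angular":[0,0,0]}]' 1 60
python3 -m crank '[{"dp":[0,0,0.2],"angular":[0,0,0]},{"dp":[0,0,0.4],"angular":[0,0,0]},{"dp":[0,0,0.4],"angular":[0,0,0]},{"dp":[0,0,0.4],"angular":[0,0,0]},{"dp":[0,0,0.4],"angular":[0,0,0]},{"dp":[0,0,0.4],"angular":[0,0,0]},{"dp":[0,0,0.4],"angular":[0,0,0]},{"dp":[0,0,0.4],"angular":[0,0,0]},{"dp":[0,0,0.4],"angular":[0,0,0]},{"dp":[0,0,0.4],"angular":[0,0,0]},{"dp":[0,0,0.2],"angular":[0,0,0]},{"dp":[0,0,0],"angular":[0,0,0]},{"dp":[0,0,0],"angular":[0,0,0]}]'
python3 - <<'E'
from station import vision,sense
import cv2,pickle
print(sense()["tcp_pos"])
v=vision.snapshot("scene");pickle.dump(v,open("s2.pkl","wb"));cv2.imwrite("pics/s2.png",v["image"])
E
```

```text
t: 4.55
tcp_pos: [0.4266, -0.0027, 0.1436]
tool_rot: [0.981, 0.192, 0.0, -0.0]
force: [-1.2, 1.0, 5.4]
finger_gap: 0.269
gripper_force: 58.6
t: 5.85
tcp_pos: [0.4262, -0.0027, 0.263]
tool_rot: [0.981, 0.192, -0.0, -0.0]
force: [-0.2, 0.3, -1.2]
finger_gap: 0.261
gripper_force: 58.6
[ 0.4262493  -0.00274888  0.26298844]
```

View pics/s2.png

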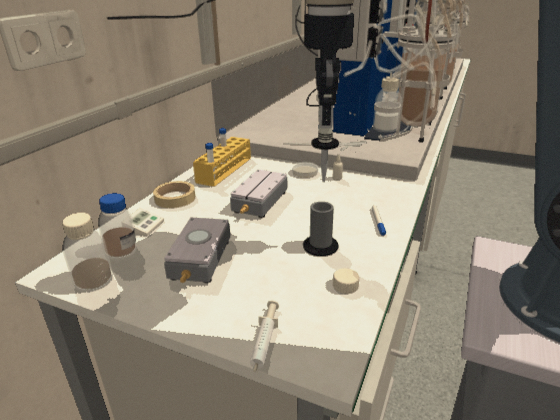

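The probe is lifted and hangs straight, with its tip at about (324,181) and the collar at (325,142). I'll compare the tip with where it is expected.

Run:
```python
from h import *
v=pickle.load(open("s2.pkl","rb"));P=np.linalg.inv(v["pose"])
pr=lambda x:(lambda c:(v["mtx"]@(c/c[2]))[:2])((P@np.r_[x,1])[:3])
for z in(0,.03,.07,.078):print(z,pr([.4265,-.0025,.1395+z]).round(1))
W=cloud(v);k=np.zeros((420,560),bool);k[135:190,305:345]=1
k&=(abs(W[...,0]-.4265)<.04)&(abs(W[...,1])<.05);y,x=np.nonzero(k)
for r in range(138,186,3):
    s=x[y==r]
    if len(s):print(r,s.min(),s.max(),W[r,int(s.mean())].round(4))
```

```text
0 [323. 181.]
0.03 [323.6 165.8]
0.07 [324.3 144.7]
0.078 [324.5 140.3]
138 315 333 [0.4239 0.0084 0.2258]
141 312 337 [0.4236 0.0086 0.2205]
144 311 338 [0.4218 0.0136 0.2171]
147 313 336 [0.4201 0.0179 0.2135]
150 321 327 [0.425  0.0028 0.2018]
153 321 327 [0.4244 0.004  0.1967]
156 321 327 [0.4243 0.0037 0.1911]
159 321 327 [0.4245 0.0025 0.1849]
162 321 327 [0.4237 0.0043 0.18  ]
165 321 327 [0.4241 0.0024 0.1735]
168 321 326 [0.426  0.0015 0.167 ]
171 321 326 [0.4261 0.0009 0.1609]
174 322 325 [ 0.4264 -0.0007  0.1543]
177 322 325 [0.4258 0.0005 0.1489]
180 322 324 [ 0.426  -0.0008  0.1423]
```

```bash
python3 -m crank '[{"dp":[0.3,-0.07,0],"angular":[0,0,0]},{"dp":[0.6,-0.14,0],"angular":[0,0,0]},{"dp":[0.6,-0.14,0],"angular":[0,0,0]},{"dp":[0.6,-0.14,0],"angular":[0,0,0]},{"dp":[0.6,-0.14,0],"angular":[0,0,0]},{"dp":[0.6,-0.14,0],"angular":[0,0,0]},{"dp":[0.6,-0.14,0],"angular":[0,0,0]},{"dp":[0.6,-0.14,0],"angular":[0,0,0]},{"dp":[0.6,-0.14,0],"angular":[0,0,0]},{"dp":[0.6,-0.14,0],"angular":[0,0,0]},{"dp":[0.4,-0.09,0],"angular":[0,0,0]},{"dp":[0.17,0,0],"angular":[0,0,0]},{"dp":[0,0,0],"angular":[0,0,0]},{"dp":[0,0,-0.4],"angular":[0,0,0]},{"dp":[0,0,-0.4],"angular":[0,0,0]},{"dp":[0,0,-0.4],"angular":[0,0,0]},{"dp":[0,0,-0.4],"angular":[0,0,0]},{"dp":[0,0,-0.3],"angular":[0,0,0]},{"dp":[0,0,0],"angular":[0,0,0]},{"dp":[0,0,0],"angular":[0,0,0]}]'
python3 - <<'E'
from h import *
from station import sense,vision
from scipy.spatial.transform import Rotation as R
s=sense();print(s["tcp_pos"],s["q"])
v=vision.snapshot("wrist");T=np.eye(4);T[:3,:3]=R.from_quat(s["tool_rot"]).as_matrix();T[:3,3]=s["tcp_pos"];v["pose"]=T@v["mount"]
pickle.dump(v,open("w2.pkl","wb"));w=vision.snapshot("scene");pickle.dump(w,open("s3.pkl","wb"))
c=cv2.resize(w["image"][100:240,200:380],None,fx=3,fy=3)
cv2.imwrite("pics/s3.png",c);cv2.imwrite("pics/w2.png",v["image"])
E
```

```text
t: 7.9
tcp_pos: [0.6147, -0.0454, 0.2061]
tool_rot: [0.981, 0.192, -0.0, -0.0]
force: [0.2, 0.1, -1.3]
finger_gap: 0.263
gripper_force: 58.7
[ 0.61474855 -0.04540725  0.20607985] [-2.54795402e-01  5.64620704e-01  1.49665291e+00  1.82774236e-05
  1.08055252e+00  9.29199649e-01]
```

View pics/s3.png

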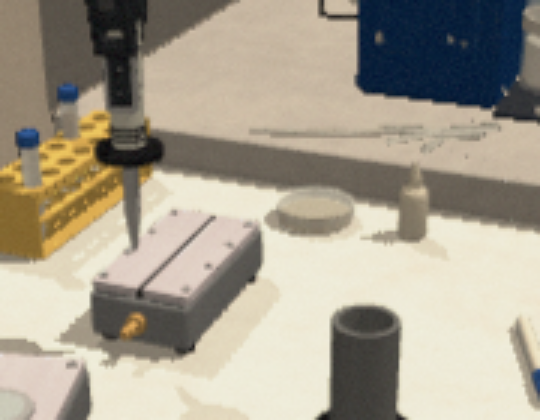

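View pics/w2.png

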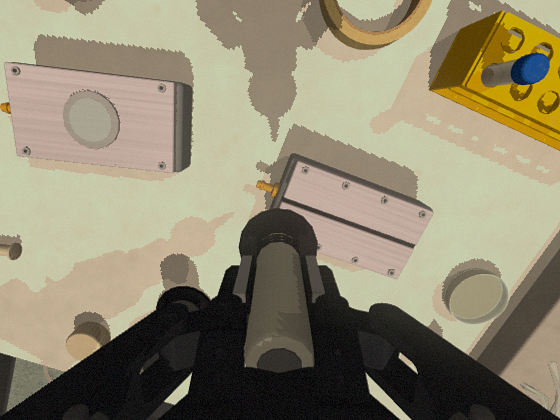

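Scene crop: the tip at crop (135,250) sits above the near joint end at (140,297); the far end is at (214,216). Wrist: the visible joint runs (320,213)–(415,246). I'll check the joint ends with both views.

Run:
```python
from h import *
w=pickle.load(open("s3.pkl","rb"));v=pickle.load(open("w2.pkl","rb"))
print("scene ends",ray(w,(246.7,199),.05).round(4),ray(w,(271.3,172),.05).round(4))
P=np.linalg.inv(w["pose"]);c=(P@[.6147,-.0454,.0826,1])[:3];print("tip exp",w["mtx"]@(c/c[2]),"seen 245,183")
g=cv2.cvtColor(v["image"],cv2.COLOR_BGR2GRAY).astype(float);a=[]
for u in range(325,412,3):
    r0=213+(u-320)*33/95;r=np.arange(int(r0)-8,int(r0)+9);k=np.clip(np.percentile(g[r,u],70)-40-g[r,u],0,None)
    if k.sum():a.append((u,(k*r).sum()/k.sum()))
a=np.array(a);f=np.polyfit(a[:,0],a[:,1],1);print(f,abs(np.polyval(f,a[:,0])-a[:,1]).max())
for u in(330,415):print("wrist",ray(v,(u,np.polyval(f,u)),.05).round(4))
```

```text
scene ends [ 0.6065 -0.0349  0.05  ] [ 0.6174 -0.1811  0.05  ]
tip exp [244.82660842 182.59981663   1.        ] seen 245,183
[ 0.36021991 97.18766874] 0.17901243182305393
wrist [ 0.6162 -0.0977  0.05  ]
wrist [ 0.6189 -0.1887  0.05  ]
```

```bash
python3 -m crank '[{"dp":[0,0,-0.2],"angular":[0,0,0]},{"dp":[0,0,-0.2],"angular":[0,0,0]},{"dp":[0,0,-0.2],"angular":[0,0,0]},{"dp":[0,0,-0.15],"angular":[0,0,0]},{"dp":[0,0,-0.1],"angular":[0,0,0]},{"dp":[0,0,0],"angular":[0,0,0]},{"dp":[0,0,0],"angular":[0,0,0]},{"dp":[0,0,0],"angular":[0,0,0]},{"dp":[0,0,0],"angular":[0,0,0]},{"dp":[0,0,0],"angular":[0,0,0]}]'
```

```text
t: 9.0
tcp_pos: [0.6148, -0.0454, 0.1811]
tool_rot: [0.981, 0.192, 0.0, 0.0]
force: [-0.1, -0.5, -0.8]
finger_gap: 0.268
gripper_force: 58.7
```

Tip at about 57.5 mm, no contact. Sweeping now.

```bash
python3 -m crank '[{"dp":[0.003,-0.1,0],"angular":[0,0,0]},{"dp":[0.003,-0.1,0],"angular":[0,0,0]},{"dp":[0.003,-0.1,0],"angular":[0,0,0]},{"dp":[0.003,-0.1,0],"angular":[0,0,0]},{"dp":[0.003,-0.1,0],"angular":[0,0,0]},{"dp":[0.003,-0.1,0],"angular":[0,0,0]},{"dp":[0.003,-0.1,0],"angular":[0,0,0]},{"dp":[0.003,-0.1,0],"angular":[0,0,0]},{"dp":[0.003,-0.1,0],"angular":[0,0,0]},{"dp":[0.003,-0.1,0],"angular":[0,0,0]},{"dp":[0.003,-0.1,0],"angular":[0,0,0]},{"dp":[0.003,-0.1,0],"angular":[0,0,0]},{"dp":[0.003,-0.1,0],"angular":[0,0,0]},{"dp":[0.003,-0.1,0],"angular":[0,0,0]},{"dp":[0.003,-0.1,0],"angular":[0,0,0]},{"dp":[0.003,-0.1,0],"angular":[0,0,0]},{"dp":[0.003,-0.1,0],"angular":[0,0,0]},{"dp":[0.003,-0.1,0],"angular":[0,0,0]},{"dp":[0.003,-0.1,0],"angular":[0,0,0]},{"dp":[0.003,-0.1,0],"angular":[0,0,0]}]'
```

```text
t: 11.0
tcp_pos: [0.6164, -0.1056, 0.1808]
tool_rot: [0.981, 0.192, -0.0, -0.0]
force: [0.3, -0.0, -0.6]
finger_gap: 0.265
gripper_force: 58.7
```

```bash
python3 -m crank '[{"dp":[0.003,-0.1,0],"angular":[0,0,0]},{"dp":[0.003,-0.1,0],"angular":[0,0,0]},{"dp":[0.003,-0.1,0],"angular":[0,0,0]},{"dp":[0.003,-0.1,0],"angular":[0,0,0]},{"dp":[0.003,-0.1,0],"angular":[0,0,0]},{"dp":[0.003,-0.1,0],"angular":[0,0,0]},{"dp":[0.003,-0.1,0],"angular":[0,0,0]},{"dp":[0.003,-0.1,0],"angular":[0,0,0]},{"dp":[0.003,-0.1,0],"angular":[0,0,0]},{"dp":[0.003,-0.1,0],"angular":[0,0,0]},{"dp":[0.003,-0.1,0],"angular":[0,0,0]},{"dp":[0.003,-0.1,0],"angular":[0,0,0]},{"dp":[0.003,-0.1,0],"angular":[0,0,0]},{"dp":[0.003,-0.1,0],"angular":[0,0,0]},{"dp":[0.003,-0.1,0],"angular":[0,0,0]},{"dp":[0.003,-0.1,0],"angular":[0,0,0]},{"dp":[0.003,-0.1,0],"angular":[0,0,0]},{"dp":[0.003,-0.1,0],"angular":[0,0,0]},{"dp":[0.003,-0.1,0],"angular":[0,0,0]},{"dp":[0.003,-0.1,0],"angular":[0,0,0]}]'
python3 -m crank '[{"dp":[0.003,-0.1,0],"angular":[0,0,0]},{"dp":[0.003,-0.1,0],"angular":[0,0,0]},{"dp":[0.003,-0.1,0],"angular":[0,0,0]},{"dp":[0.003,-0.1,0],"angular":[0,0,0]},{"dp":[0.003,-0.1,0],"angular":[0,0,0]},{"dp":[0.003,-0.1,0],"angular":[0,0,0]},{"dp":[0.003,-0.1,0],"angular":[0,0,0]},{"dp":[0.003,-0.1,0],"angular":[0,0,0]},{"dp":[0,0,0],"angular":[0,0,0]},{"dp":[0,0,0],"angular":[0,0,0]},{"dp":[0,0,0],"angular":[0,0,0]},{"dp":[0,0,0],"angular":[0,0,0]},{"dp":[0,0,0],"angular":[0,0,0]}]'
```

```text
t: 13.0
tcp_pos: [0.6183, -0.1657, 0.1808]
tool_rot: [0.981, 0.192, -0.0, -0.0]
force: [0.1, 0.3, -1.9]
finger_gap: 0.269
gripper_force: 58.7
t: 14.3
tcp_pos: [0.619, -0.1893, 0.1808]
tool_rot: [0.981, 0.192, 0.0, -0.0]
force: [-0.3, -0.2, -1.4]
finger_gap: 0.27
gripper_force: 58.7
```

```bash
python3 -m crank '[{"dp":[0,0,0.3],"angular":[0,0,0]},{"dp":[0,0,0.6],"angular":[0,0,0]},{"dp":[0,0,0.6],"angular":[0,0,0]},{"dp":[0,0,0.6],"angular":[0,0,0]},{"dp":[0,0,0.64],"angular":[0,0,0]},{"dp":[-0.3,0.3,0],"angular":[0,0,0]},{"dp":[-0.6,0.6,0],"angular":[0,0,0]},{"dp":[-0.6,0.6,0],"angular":[0,0,0]},{"dp":[-0.6,0.6,0],"angular":[0,0,0]},{"dp":[-0.6,0.6,0],"angular":[0,0,0]},{"dp":[-0.6,0.6,0],"angular":[0,0,0]},{"dp":[-0.6,0.6,0],"angular":[0,0,0]},{"dp":[-0.6,0.6,0],"angular":[0,0,0]},{"dp":[-0.6,0.6,0],"angular":[0,0,0]},{"dp":[-0.6,0.6,0],"angular":[0,0,0]},{"dp":[-0.5,0.4,0],"angular":[0,0,0]},{"dp":[-0.22,0.13,0],"angular":[0,0,0]},{"dp":[0,0,0],"angular":[0,0,0]},{"dp":[0,0,0],"angular":[0,0,0]},{"dp":[0,0,0],"angular":[0,0,0]}]'
python3 - <<'E'
from station import vision,sense
import cv2
print(sense()["tcp_pos"])
v=vision.snapshot("scene");cv2.imwrite("pics/s4.png",cv2.resize(v["image"][110:260,240:400],None,fx=3,fy=3))
E
```

```text
t: 16.3
tcp_pos: [0.4277, -0.0033, 0.2633]
tool_rot: [0.981, 0.192, 0.001, 0.0]
force: [0.2, 0.4, -1.2]
finger_gap: 0.265
gripper_force: 58.8
[ 0.42769532 -0.00327805  0.26331698]
```

View pics/s4.png

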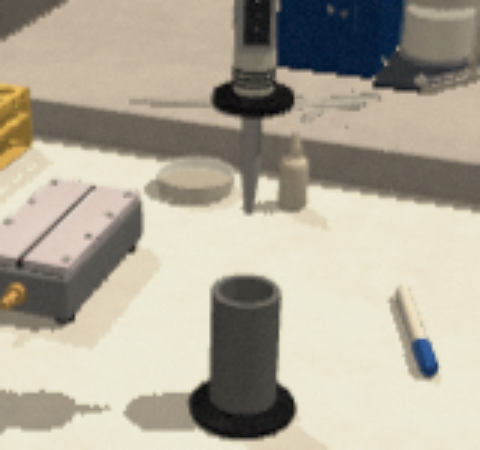

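The probe is upright: collar (253,98), tip (249,212), tube rim centre (245,290), all on the line of the vertical. Lowering.

```bash
python3 -m crank '[{"dp":[-0.03,0.02,-0.25],"angular":[0,0,0]},{"dp":[0,0,-0.25],"angular":[0,0,0]},{"dp":[0,0,-0.25],"angular":[0,0,0]},{"dp":[0,0,-0.25],"angular":[0,0,0]},{"dp":[0,0,-0.25],"angular":[0,0,0]},{"dp":[0,0,-0.25],"angular":[0,0,0]},{"dp":[0,0,-0.25],"angular":[0,0,0]},{"dp":[0,0,-0.25],"angular":[0,0,0]},{"dp":[0,0,-0.25],"angular":[0,0,0]},{"dp":[0,0,-0.25],"angular":[0,0,0]},{"dp":[0,0,-0.25],"angular":[0,0,0]},{"dp":[0,0,-0.25],"angular":[0,0,0]},{"dp":[0,0,-0.25],"angular":[0,0,0]},{"dp":[0,0,-0.25],"angular":[0,0,0]},{"dp":[0,0,-0.25],"angular":[0,0,0]},{"dp":[0,0,-0.15],"angular":[0,0,0]},{"dp":[0,0,-0.06],"angular":[0,0,0]},{"dp":[0,0,0],"angular":[0,0,0]},{"dp":[0,0,0],"angular":[0,0,0]},{"dp":[0,0,0],"angular":[0,0,0]}]'
```

```text
t: 18.35
tcp_pos: [0.4257, -0.0019, 0.1444]
tool_rot: [0.981, 0.192, 0.0, 0.0]
force: [-0.3, -0.1, -1.7]
finger_gap: 0.267
gripper_force: 58.9
```

```bash
python3 -m crank '[{"dp":[0,0,-0.03],"angular":[0,0,0]},{"dp":[0,0,0],"angular":[0,0,0]},{"dp":[0,0,0],"angular":[0,0,0]}]'
python3 -m crank '[{"dp":[0,0,0],"angular":[0,0,0]},{"dp":[0,0,0],"angular":[0,0,0]},{"dp":[0,0,0],"angular":[0,0,0]},{"dp":[0,0,0],"angular":[0,0,0]},{"dp":[0,0,0],"angular":[0,0,0]},{"dp":[0,0,0],"angular":[0,0,0]},{"dp":[0,0,0],"angular":[0,0,0]},{"dp":[0,0,0],"angular":[0,0,0]},{"dp":[0,0,0],"angular":[0,0,0]},{"dp":[0,0,0],"angular":[0,0,0]},{"dp":[0,0,0],"angular":[0,0,0]},{"dp":[0,0,0],"angular":[0,0,0]}]' 0
python3 -m crank '[{"dp":[0,0,0.2],"angular":[0,0,0]},{"dp":[0,0,0.4],"angular":[0,0,0]},{"dp":[0,0,0.4],"angular":[0,0,0]},{"dp":[0,0,0.4],"angular":[0,0,0]},{"dp":[0,0,0.4],"angular":[0,0,0]},{"dp":[0,0,0.4],"angular":[0,0,0]},{"dp":[0,0,0.4],"angular":[0,0,0]},{"dp":[0,0,0.4],"angular":[0,0,0]},{"dp":[0,0,0.4],"angular":[0,0,0]},{"dp":[0,0,0.4],"angular":[0,0,0]},{"dp":[0,0,0.2],"angular":[0,0,0]},{"dp":[0,0,0],"angular":[0,0,0]},{"dp":[0,0,0],"angular":[0,0,0]},{"dp":[0,0,0],"angular":[0,0,0]},{"dp":[0,0,0],"angular":[0,0,0]}]'
python3 - <<'E'
from station import vision
from h import *
v=vision.snapshot("scene");cv2.imwrite("pics/s5.png",cv2.resize(v["image"][110:260,240:400],None,fx=3,fy=3))
S=cloud(v);k=np.zeros(S.shape[:2],bool);k[130:205,305:345]=1;k&=(S[...,2]>.11)&(abs(S[...,0]-.427)<.03)&(abs(S[...,1])<.03)&(S[...,2]<.21);print(S[k][:,2].max(),np.median(S[k],0))
E
```

```text
t: 18.65
tcp_pos: [0.4258, -0.0019, 0.1436]
tool_rot: [0.981, 0.192, 0.0, 0.0]
force: [-0.3, 1.0, 2.5]
finger_gap: 0.262
gripper_force: 59.2
t: 19.85
tcp_pos: [0.4255, -0.0019, 0.1433]
tool_rot: [0.981, 0.192, 0.0, -0.0]
force: [0.1, 0.3, 0.3]
finger_gap: 1.001
gripper_force: 0.0
t: 21.35
tcp_pos: [0.4251, -0.0018, 0.2628]
tool_rot: [0.981, 0.192, -0.001, -0.0]
force: [-0.1, -1.5, -0.4]
finger_gap: 0.999
gripper_force: 0.0
0.18920662844442815 [0.42267032 0.00718768 0.15341674]
```

View pics/s5.png

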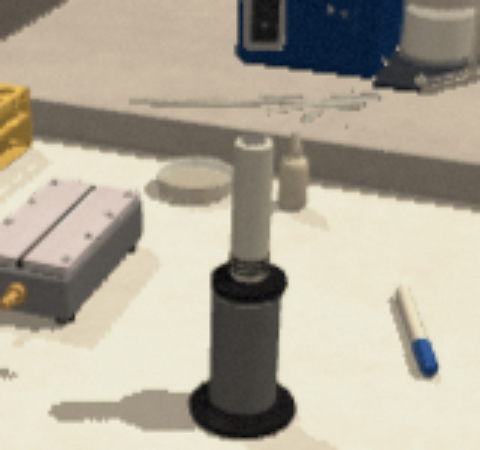

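The probe stands upright with its collar on the rim at (249,282) and its top at 189 mm, so it is fully seated. The gripper is clear.

```bash
python3 -c "
from station import order
print(order.sign_off())"
```

```text
the job is handed in; nothing more can be done
None
```

I swept the whole lid joint from the nipple end at about 3 cm/s, with the tip roughly 7 mm above it and no contact felt. The probe is back upright and fully seated in its stand, and I handed the job in at about 21 s; no verdict came back.

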